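# Nest the parts cups on their stand

### The job

Put the set of empty parts cups away on the round wooden stand: first set the large cup in the stand's recess, then nest the medium cup in it, then the small cup in the medium one, and last put the black lid on the small cup, each upright and fully seated. Leave the screw jar, the aluminium block and the eraser where they are.

Things in the scene. Friction and masses are not known exactly. Their poses are not given: they have to be found in the camera images.
- cup_large: The largest of three round, open, bare-aluminium tapered cups, upright: 52 mm across at the foot, widening to 68 mm at 40 mm height, then a straight band to the rim at 64 mm; wall 3 mm, inner floor 26 mm above the underside. Origin: centre of the underside, z up. Seated in the stand, its underside is 4 mm above the stand's underside.
- cup_medium: The middle one of three round, open, bare-aluminium tapered cups, upright: 47 mm across at the foot, widening to 56 mm at 38 mm height, then a straight band to the rim at 62 mm; wall 3 mm, inner floor 24 mm above the underside. Origin: centre of the underside, z up. Seated on the large cup's floor, its underside is 26 mm above that cup's underside and its rim 24 mm above that cup's rim; 3 mm play all round.
- cup_small: The smallest of three round, open, bare-aluminium tapered cups, upright: 38 mm across at the foot, widening to 44 mm at 38 mm height, then a straight band to the rim at 60 mm; wall 3 mm, inner floor 10 mm above the underside. Origin: centre of the underside, z up. Seated on the medium cup's floor, its underside is 24 mm above that cup's underside and its rim 22 mm above that cup's rim; 3 mm play all round.
- lid: Round black plastic lid, 40 mm high, standing on its plug: plug 14 mm long, 26 mm across at the foot, 32 mm above; flange 42 mm across from 14 to 18 mm height; upright round knob 18 mm across up to the top. Origin: centre of the plug's underside, z up. Seated, the plug is in the small cup (38 mm inside), the flange on its rim, the origin 46 mm above that cup's underside.
- stand: Round reddish-brown wooden stand fixed to the bench, 92 mm outside diameter, 12 mm high, with a round recess 68 mm in diameter and 8 mm deep (recess floor 4 mm above the bench); three small steel screws in its ring. Origin at the centre of its underside, z up.
- screw_jar: Bystander: clear jar of small screws with a round grey cap, 49 mm across, 58 mm high, loose. Origin at the centre of its underside.
- trial_block: Bystander: small aluminium block 32 x 56 mm, 16 mm high, with three short brass-coloured pegs on top (27 mm high in all), loose. Origin at the centre of its underside.
- eraser: Bystander: eraser 21 x 42 mm, 13 mm high, white in a green sleeve, loose. Origin at the centre of its underside.
There are look-alikes about, which are no part of the job. Leave any purple look-alike of the lid alone.

How it is judged (in metres and radians):
On the way, in this order (a step that is already met when the one before it is completed fails the run):
1. the large cup stands in the recess of the wooden stand (horizontal distance between cup_large and stand below 0.01 m and z of cup_large in the frame of stand between 0 and 0.008 m and angle between cup_large's own z axis and vertical below 0.1 rad), for 0.2 s.
2. the medium cup is seated in the large cup (horizontal distance between cup_medium and cup_large below 0.008 m and z of cup_medium in the frame of cup_large between 0.022 and 0.03 m and angle between cup_medium's own z axis and vertical below 0.1 rad), for 0.2 s.
3. the small cup is seated in the medium cup (horizontal distance between cup_small and cup_medium below 0.008 m and z of cup_small in the frame of cup_medium between 0.02 and 0.028 m and angle between cup_small's own z axis and vertical below 0.1 rad), for 0.2 s.
4. the lid is seated on the small cup (horizontal distance between lid and cup_small below 0.006 m and z of lid in the frame of cup_small between 0.042 and 0.05 m and angle between lid's own z axis and vertical below 0.1 rad), for 0.2 s.
At the end, for the whole second after the job is handed in: Large cup in the stand's recess (within 10 mm of its centre), medium cup seated in the large and small in the medium (within 8 mm), lid on the small cup (within 6 mm); heights within 4 mm of fully seated, upright within 0.1 rad, released, at rest (all of step 1 and all of step 2 and all of step 3 and all of step 4 and linear speed of each of cup_large, cup_medium, cup_small, lid below 0.02 m/s); the robot touches nothing.
It fails at once if the screw jar is moved by more than 20 mm (distance of screw_jar from where it was at the start of the episode above 0.02 m).
It fails at once if the aluminium block is moved by more than 20 mm (distance of trial_block from where it was at the start of the episode above 0.02 m).
It fails at once if the eraser is moved by more than 20 mm (distance of eraser from where it was at the start of the episode above 0.02 m).
It also fails if it takes over 109 s, if anything falls off the work surface, if the arm or the gripper's body presses on something with over 40 N, if the wrist force passes 120 N, or if a joint passes its speed limit or range.

### The arm

A 6-joint arm with a two-finger parallel gripper is mounted at the origin on a cart in front of the work surface, level with it; the furniture and walls round the work are solid. World frame = base frame: x ahead of the robot, y to its left, z up, the work surface at z = 0. Lengths are in mm, angles in degrees, forces in N, time in s.
With the tool pointing down it reaches from about 350 to 850 mm from the base axis. Payload 8.1 kg.
Tool frame: the origin (TCP) lies between the finger pads; the fingertips stand 22 mm ahead of it and the grasp point (between the pads) lies 3 mm ahead of it; z points along the fingers, y is the direction in which the jaws open and shut (so a half turn about z gives the same grasp; the last joint's range is limited). The gripper opens to 85 mm and grips with 20 to 120 N. Pads are 22 mm wide; open, the fingers measure 114 mm over their backs; the gripper's body (76 mm by 85 mm) begins 54 mm behind the grasp point. The pads swing forward as they close: fully open they stand 13 mm farther back than shut.
Start: joints at [63.232, 7.471, 85.268, -0, 87.261, -4.893], TCP at [223.534, 556.811, 253.292] pointing down, gripper open.
Joint ranges: [-169.43, 169.43], [-51.17, 129.36], [1.28, 143.12], [-76.62, 256.62], [0, 156.53], [-152.29, 152.29]. Speed limits (degrees/s): [136.94, 136.94, 159.86, 180, 180, 180].

### API

Orientations are given as [roll, pitch, yaw] about the fixed x, y, z axes, in that order (R = Rz(yaw) Ry(pitch) Rx(roll)).
In Python, from bench import r gives the robot as it stands.
- The arm moves only by the tool drive_tool, never from a script. Its argument "moves" is a list of rows, each a list of 2 entries, a list of its own where there are three numbers: the shift along the world's x, y, z in mm, then the turn about the world's z in degrees. A call has exactly 8 rows; each row is the pose to reach, as a shift and turn from the pose commanded when the call began; what a row does not reach only later rows make up. A row lasts 1/12 s, in which the tool goes at most 41.7 mm and 7.16 degrees, less where a joint would pass 70% of its speed; a pose out of reach is approached as far as the arm can. A call with a gripper value outside its range is refused whole. "fingers" is the finger opening in mm, from 0 to 85.4, set as the call begins (left out, the last holds). The fingers move at their own pace and stop on an object; "squeeze" is the grip in N (left out, the last holds). Time passes only in rows, so rows that repeat a pose let the fingers close, or fill a call up. It gives the time, the measured TCP pose, the force and the opening at its end, in the units of the state.
- r.sense(): the state, without advancing time (a new reading comes with each control period).
- r.snapshot(name): name is "side" or "top" or "wrist"; returns a dict with "pixels" (420x560x3 uint8, red, green, blue), "camera_matrix" (3x3 intrinsics, pixels), "xyz" and "orientation" of the camera in the world. Camera axes: x right, y down, z forward; pixel columns grow to the right and rows downward; lengths in mm; the calibration is good to about 2 mm. The wrist camera is an equidistant fisheye: a pixel r from the principal point sees the ray r / f radians off the axis. A picture is of the moment at which its call begins. There is no depth.
- r.hand_in(): hands the job in, once; it reports no verdict.
The state is a dict: "time": time; "joint_pos": joint angles; "qd": joint speeds; "joint_efforts": joint torques, N m; "tool_pos": TCP position; "tcp_rot": TCP orientation; "ft_force": force on the tool from outside, world axes, zero at the start; "wrist_torque": the same for the moment, N m; "finger_gap": finger opening in mm.
Only numpy, scipy, OpenCV 4.12 (cv2) and the standard library are available. Lean on these libraries where they do the work, as an engineer would, in place of code of your own. Each camera call takes 0.05 s, during which the arm holds its last target.

## Working session

There is one attempt and no reset: what is moved stays moved. The work goes in short steps, Python scripts to look and compute and a tool call to move; the robot and the scene stay as the last step left them, time stands still between calls to the robot, and variables do not carry over. Pictures are saved under pics/ and viewed, and the job is handed in when it is done.

Besides the shell and the picture viewer there is one more tool, called after "Request:" as name(argument=value, ...) on one line, values as JSON. drive_tool: Moves the arm, as the interface text tells. Its arguments: {"type":"object","properties":{"moves":{"type":"array","items":{"type":"array"}},"fingers":{"type":"number"},"squeeze":{"type":"number"}},"required":["moves"]}

```bash
mkdir -p pics; ls
cat > h.py <<'E'
import numpy as np, cv2
from bench import r
from scipy.spatial.transform import Rotation as R
import pickle
def snap(n,tag):
    s=r.snapshot(n); pickle.dump(s,open(f'pics/{tag}.pkl','wb'))
    cv2.imwrite(f'pics/{tag}.png',s['pixels'][:,:,::-1]); return s
def load(tag): return pickle.load(open(f'pics/{tag}.pkl','rb'))
def rot(s):
    o=np.array(s['orientation'],float)
    return o if o.shape==(3,3) else R.from_euler('xyz',o,degrees=True).as_matrix()
def ray(s,u,v,fish=False):
    K=np.array(s['camera_matrix']); x=(u-K[0,2])/K[0,0]; y=(v-K[1,2])/K[1,1]
    if fish:
        t=np.hypot(x,y); d=np.array([x/t*np.sin(t),y/t*np.sin(t),np.cos(t)]) if t>1e-9 else np.array([0,0,1.])
    else: d=np.array([x,y,1.])
    return rot(s)@d
def at(s,u,v,z,fish=False):
    d=ray(s,u,v,fish); c=np.array(s['xyz'],float); return c+d*(z-c[2])/d[2]
def proj(s,P,fish=False):
    p=rot(s).T@(np.array(P,float)-np.array(s['xyz'])); K=np.array(s['camera_matrix'])
    if fish:
        t=np.arctan2(np.hypot(p[0],p[1]),p[2]); q=p[:2]/np.hypot(p[0],p[1])*t
    else: q=p[:2]/p[2]
    return np.array([K[0,0]*q[0]+K[0,2],K[1,1]*q[1]+K[1,2]])
E
python3 - <<'E'
from h import *
for n in('side','top','wrist'):
    s=snap(n,n+'0'); print(n,s['camera_matrix'],s['xyz'],s['orientation'])
print(r.sense())
E
```

```text
pics
side [[478.0377263    0.         277.38856506]
 [  0.         478.0377263  212.97766219]
 [  0.           0.           1.        ]] [432.69116574 732.40137956 658.92617809] [-127.97730222   -0.81588488 -171.18881633]
top [[416.75124485   0.         279.95568184]
 [  0.         416.75124485 207.73626394]
 [  0.           0.           1.        ]] [ 407.93173571  -70.99786817 1087.08435581] [-172.38110522   -0.73083509  -89.83621096]
wrist [[325.1922621   0.        282.4616906]
 [  0.        325.1922621 203.1607972]
 [  0.          0.          1.       ]] [151.65402541 585.54833039 373.41318792] [1.62433297e+02 1.17835768e-01 6.81025599e+01]
{'time': 0.15, 'joint_pos': array([ 6.32331346e+01,  7.50568778e+00,  8.53151565e+01, -4.91471754e-04,
        8.72599274e+01, -4.89186491e+00]), 'qd': array([-6.76916825e-02, -1.91527262e-01, -8.43106849e-02,  3.04487067e-02,
        1.09315288e-04, -1.16893987e-02]), 'joint_efforts': array([ 1.50792806e-03, -5.70053923e+01, -5.01164711e+01, -2.97867600e-04,
        9.34954849e-03,  2.05110348e-05]), 'tool_pos': array([223.34741416, 556.46880527, 252.47794697]), 'tcp_rot': array([-1.79919481e+02, -6.39875478e-03,  1.58125019e+02]), 'ft_force': array([ 0.22761574, -0.20834434,  0.24877351]), 'wrist_torque': array([-0.00805336,  0.0194887 ,  0.02926033]), 'finger_gap': 85.26658509590216}
```

View pics/side0.png

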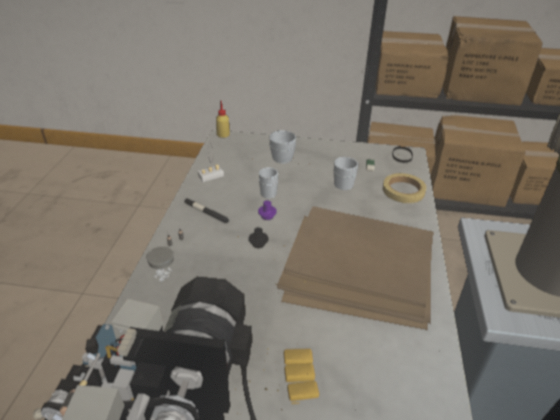

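View pics/top0.png

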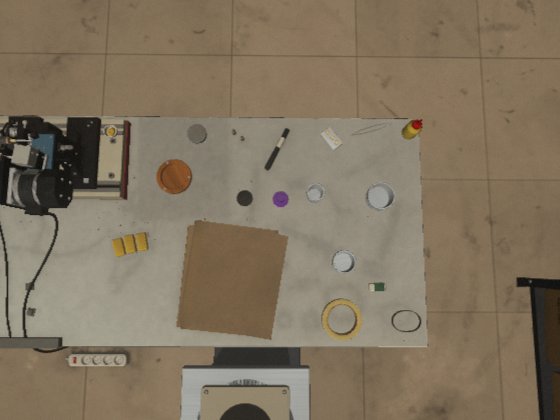

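View pics/wrist0.png

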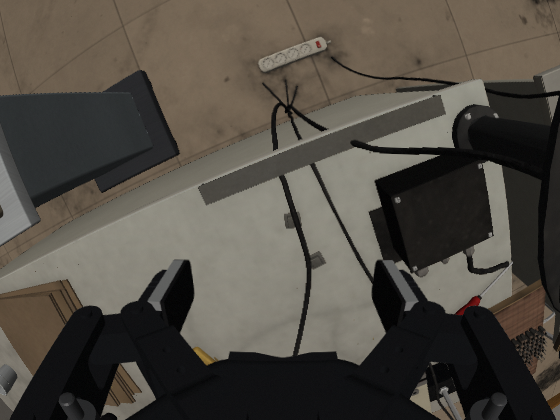

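Run:
```python
from h import *
s=load('top0'); im=s['pixels'][:,:,::-1]
c=im[115:300,140:410]; cv2.imwrite('pics/top0c.png',cv2.resize(c,None,fx=2.9,fy=2.9,interpolation=cv2.INTER_CUBIC))
s2=load('side0'); c=s2['pixels'][120:290,130:400,::-1]; cv2.imwrite('pics/side0c.png',cv2.resize(c,None,fx=2.9,fy=2.9,interpolation=cv2.INTER_CUBIC))
for n,u,v,z in [('stand',174,177,12),('jar',197,133,58),('lid',245,198,18),('purple',281,199,18),('cupA',315,193,60),('cupB',380,196,64),('cupC',343,261,62),('eraser',377,287,13),('block',331,138,16)]:
    print(n,at(s,u,v,z).round(0))
print(proj(s,[223,557,250]))
```

```text
stand [632. 194.  12.]
jar [737. 128.  58.]
lid [576.   7.  18.]
purple [574. -87.  18.]
cupA [ 583. -171.   60.]
cupB [ 576. -333.   64.]
cupC [ 414. -238.   62.]
eraser [ 349. -332.   13.]
block [ 739. -219.   16.]
[-54.08808842 360.04876016]
```

View pics/top0c.png

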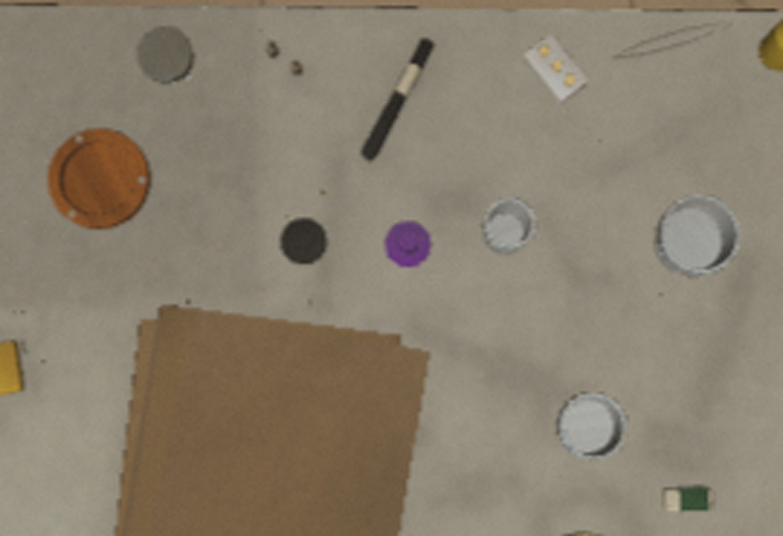

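View pics/side0c.png

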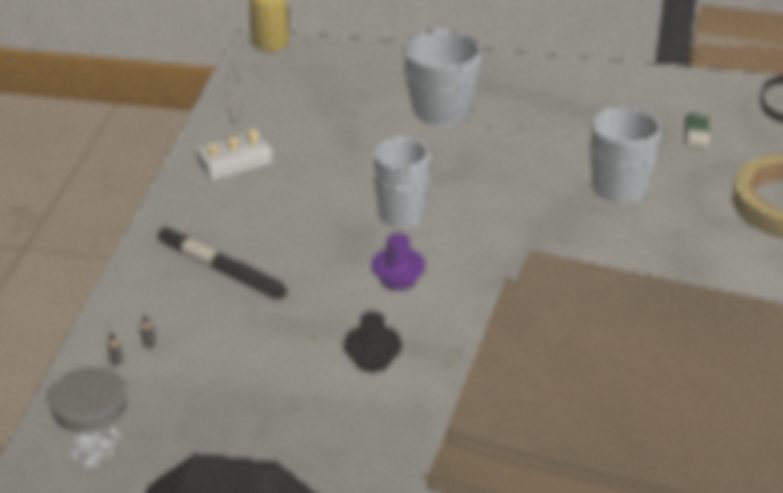

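Candidates (top view):
- **Large cup:** (380,197), widest rim.
- **Medium cup:** (343,261).
- **Small cup:** (315,193), narrowest.
- **Lid:** black (245,198). The purple one at (281,199) is the look-alike, so I'll leave it.
- **Ring-like decoy:** the tape roll at (342,319).
- **Stand:** (174,177), brown with three screws.

The crop confirms these choices. I'll turn to yaw 90 (jaws along x) and go above the large cup.

Run:
```python
from h import *
s=load('wrist0'); st=r.sense()
p=np.array(st['tool_pos']);M=R.from_euler('xyz',st['tcp_rot'],degrees=True).as_matrix()
for z in (22,9):
  for sy in(-1,1):
    for sx in (-11,11): print(z,sy,sx,proj(s,p+M@np.array([sx,sy*42.6,z]),True).round(0))
c=M.T@(np.array(s['xyz'])-p); print('cam in tool',c)
print(proj(load('side0'),p))
# fitted circles in top view: project circle outlines to overlay
t=load('top0'); im=cv2.resize(t['pixels'][:,:,::-1],None,fx=4,fy=4,interpolation=cv2.INTER_CUBIC)
def circ(x,y,z,rad,col):
    pts=np.array([proj(t,[x+rad*np.cos(a),y+rad*np.sin(a),z]) for a in np.linspace(0,6.3,60)])
    cv2.polylines(im,[np.round((pts+.5)*4).astype(int)],True,col,1)
for x,y,L in [(632,194,[(12,46),(12,34)]),(576,7,[(14,21)]),(583,-171,[(60,22),(0,19)]),(576,-333,[(64,34),(0,26)]),(414,-238,[(62,28),(0,23.5)])]:
    for (z,q),c in zip(L,[(0,0,255),(0,255,0)]): circ(x,y,z,q,c)
cv2.imwrite('pics/ov1.png',im[470:1150,600:1640][:, :800][:600]); cv2.imwrite('pics/ov2.png',im[640:1120,1150:1650])
```

```text
22 -1 -11 [201. 282.]
22 -1 11 [196. 244.]
22 1 -11 [364. 282.]
22 1 11 [369. 244.]
9 -1 -11 [195. 295.]
9 -1 11 [190. 256.]
9 1 -11 [370. 295.]
9 1 11 [375. 256.]
cam in tool [ 7.73794260e+01  1.04120563e-01 -1.20926866e+02]
[576.91792668 522.64287089]
```

View pics/ov2.png

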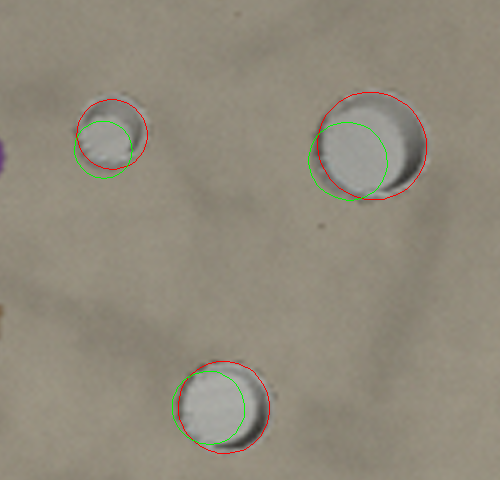

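View pics/ov1.png

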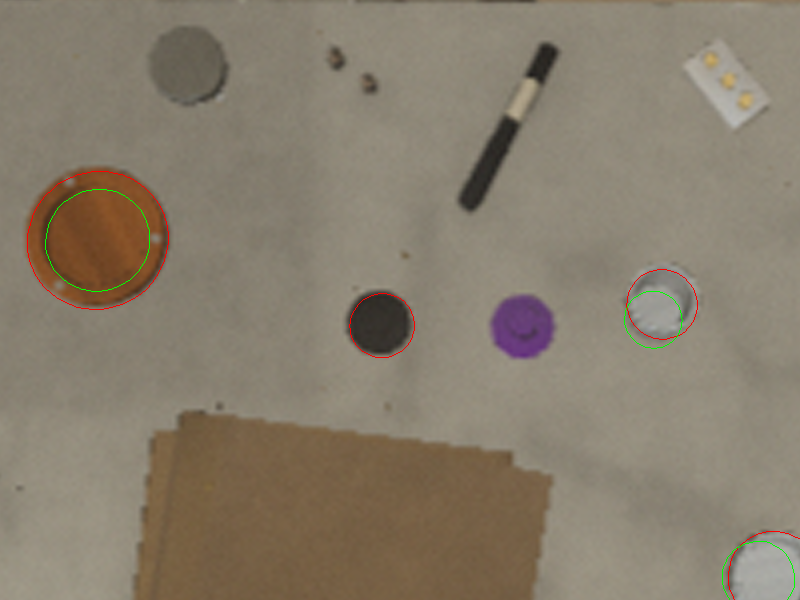

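Request:
drive_tool(moves=[[[14, -36, 0], -7], [[28, -72, 0], -14], [[43, -109, 0], -21], [[58, -145, 0], -28], [[72, -181, 0], -35], [[87, -218, 0], -42], [[101, -254, 0], -49], [[115, -290, 0], -56]])

```text
time: 0.82
tool_pos: [338.6, 265.0, 253.1]
tcp_rot: [180.0, 0.0, 101.8]
ft_force: [1.0, -0.3, -0.0]
finger_gap: 85.6
```

Overlays fit. Refined positions: stand (634,193.5), lid (576,7.5), small cup (585,-172), large cup (576,-333), medium cup (414,-238). Heading above the large cup.

Request:
drive_tool(moves=[[[15, -38, 0], -6], [[30, -76, 0], -12], [[45, -114, 0], -12], [[60, -152, 0], -12], [[75, -190, 0], -12], [[90, -227, 0], -12], [[105, -265, 0], -12], [[119, -300, 0], -12]])

```text
time: 1.48
tool_pos: [457.8, -35.6, 253.3]
tcp_rot: [180.0, 0.0, 90.1]
ft_force: [1.1, 1.0, 0.1]
finger_gap: 85.5
```

Request:
drive_tool(moves=[[[15, -38, -10], 0], [[30, -76, -20], 0], [[45, -114, -30], 0], [[60, -152, -40], 0], [[75, -190, -50], 0], [[90, -227, -60], 0], [[105, -265, -70], 0], [[118.5, -300, -75], 0]])

```text
time: 2.15
tool_pos: [575.7, -334.8, 176.0]
tcp_rot: [-179.9, -0.1, 90.1]
ft_force: [0.2, 0.1, 0.4]
finger_gap: 85.4
```

Run:
```python
from h import *
s=snap('wrist','w1'); st=r.sense(); print(st['tool_pos'],st['tcp_rot'],s['xyz'])
t=s;im=s['pixels'][:,:,::-1].copy()
def circ(x,y,z,rad,col):
    pts=np.array([proj(t,[x+rad*np.cos(a),y+rad*np.sin(a),z],True) for a in np.linspace(0,6.3,60)])
    cv2.polylines(im,[np.round(pts).astype(int)],True,col,1)
circ(576,-333,64,34,(0,0,255));circ(576,-333,0,26,(0,255,0));circ(585,-172,60,22,(0,0,255));circ(414,-238,62,28,(0,0,255))
cv2.imwrite('pics/w1.png',im)
```

```text
[ 575.71085123 -340.78373569  172.44052071] [-1.79744575e+02 -1.27354350e-02  8.99228897e+01] [ 575.74044218 -257.57557605  297.17211801]
```

View pics/w1.png

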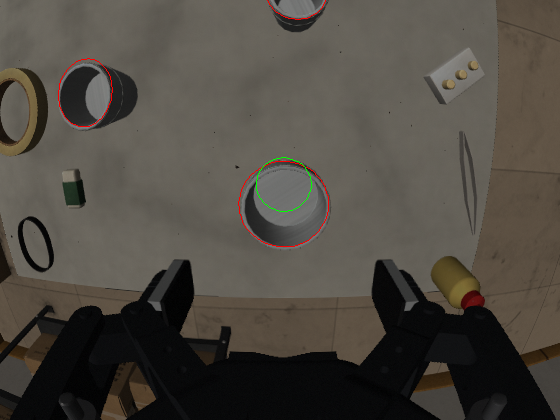

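The wrist view matches the top estimate: the rim ring coincides at (285,204). Descend and grip the large cup.

Request:
drive_tool(moves=[[[0, 0, -10], 0], [[0, 0, -30], 0], [[0, 0, -55], 0], [[0, 0, -80], 0], [[0, 0, -105], 0], [[0, 0, -125], 0], [[0, 0, -133], 0], [[0, 0, -133], 0]])

```text
time: 2.87
tool_pos: [574.2, -331.0, 42.3]
tcp_rot: [-179.8, -0.2, 90.2]
ft_force: [-0.3, 1.0, -0.2]
finger_gap: 85.4
```

Request:
drive_tool(moves=[[[0, 0, 0], 0], [[0, 0, 0], 0], [[0, 0, 0], 0], [[0, 0, 0], 0], [[0, 0, 0], 0], [[0, 0, 0], 0], [[0, 0, 0], 0], [[0, 0, 0], 0]], fingers=55, squeeze=40)

```text
time: 3.53
tool_pos: [577.2, -333.9, 47.5]
tcp_rot: [179.8, 0.1, 90.1]
ft_force: [0.2, 1.3, 7.2]
finger_gap: 68.3
```

Run:
```python
from h import *
s=snap('wrist','w2'); st=r.sense(); print(st['tool_pos'],st['tcp_rot'],st['finger_gap'],st['ft_force'])
s=snap('top','t2')
```

```text
[ 577.19777892 -333.85710245   47.40256148] [1.79851971e+02 9.18446043e-02 9.01254849e+01] 67.92377780244311 [0.39778873 1.07751572 6.21268   ]
```

View pics/w2.png

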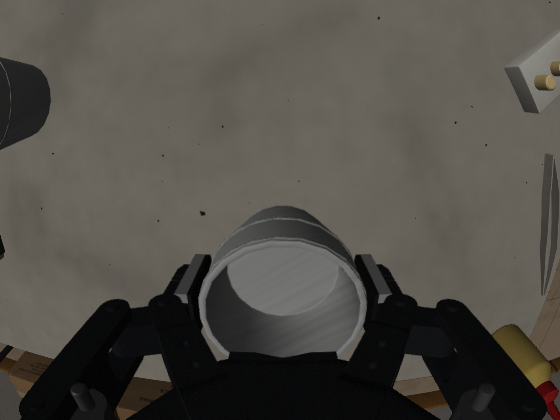

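Request:
drive_tool(moves=[[[0, 0, 10], 0], [[0, 0, 30], 0], [[0, 0, 60], 0], [[0, 10, 90], 0], [[2, 30, 100], 0], [[6, 60, 100], 0], [[10, 95, 100], 0], [[14, 130, 100], 0]])

```text
time: 4.3
tool_pos: [589.9, -202.5, 146.3]
tcp_rot: [180.0, 0.0, 90.0]
ft_force: [0.6, -0.4, -2.7]
finger_gap: 67.7
```

Request:
drive_tool(moves=[[[4, 38, 0], 0], [[8, 76, 0], 0], [[12, 114, 0], 0], [[17, 152, 0], 0], [[21, 190, 0], 0], [[25, 228, 0], 0], [[29, 266, 0], 0], [[33, 300, 0], 0]])

```text
time: 4.97
tool_pos: [622.7, 99.2, 145.9]
tcp_rot: [180.0, -0.0, 90.1]
ft_force: [-0.5, 0.1, -2.6]
finger_gap: 68.2
```

Request:
drive_tool(moves=[[[4, 36, 0], 0], [[8, 66, 0], 0], [[10, 86, 0], 0], [[11, 95, 0], 0], [[11, 97, 0], 0], [[11, 97, 0], 0], [[11, 97, 0], 0], [[11, 97, 0], 0]])

```text
time: 5.63
tool_pos: [634.1, 192.1, 145.3]
tcp_rot: [-180.0, 0.0, 90.0]
ft_force: [-0.3, -0.5, -2.4]
finger_gap: 68.2
```

```bash
cat >> h.py <<'E'
def draw(im,s,C,fish,k=1):
    for x,y,z,rad,col in C:
        pts=np.array([proj(s,[x+rad*np.cos(a),y+rad*np.sin(a),z],fish) for a in np.linspace(0,2*np.pi,72)])
        cv2.polylines(im,[np.round((pts+.5)*k-.5).astype(int)],True,col,1)
RED=(0,0,255);GRN=(0,255,0)
E
python3 - <<'E'
from h import *
s=snap('wrist','w3'); t=snap('top','t3');st=r.sense(); print(st['tool_pos'],st['tcp_rot'],st['finger_gap'],st['ft_force'])
p=st['tool_pos']; b=p[2]-47.4
im=s['pixels'][:,:,::-1].copy(); draw(im,s,[(634,193.5,12,46,RED),(634,193.5,12,34,GRN)],True); cv2.imwrite('pics/w3.png',im)
im=cv2.resize(t['pixels'][:,:,::-1],None,fx=4,fy=4,interpolation=cv2.INTER_CUBIC);draw(im,t,[(634,193.5,12,46,RED),(p[0],p[1],b+64,34,GRN)],False,4)
cv2.imwrite('pics/t3.png',im[450:1050,350:1150])
E
```

```text
[634.15782863 192.3547169  145.33834411] [-1.79992709e+02  1.59774196e-02  9.00275949e+01] 68.11497431245975 [ 0.13401781  0.0599346  -1.39833043]
```

View pics/w3.png

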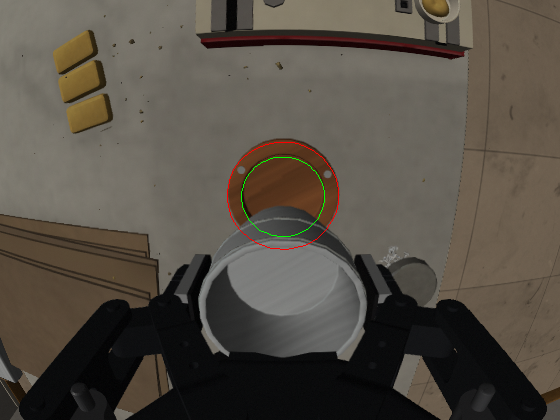

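View pics/t3.png

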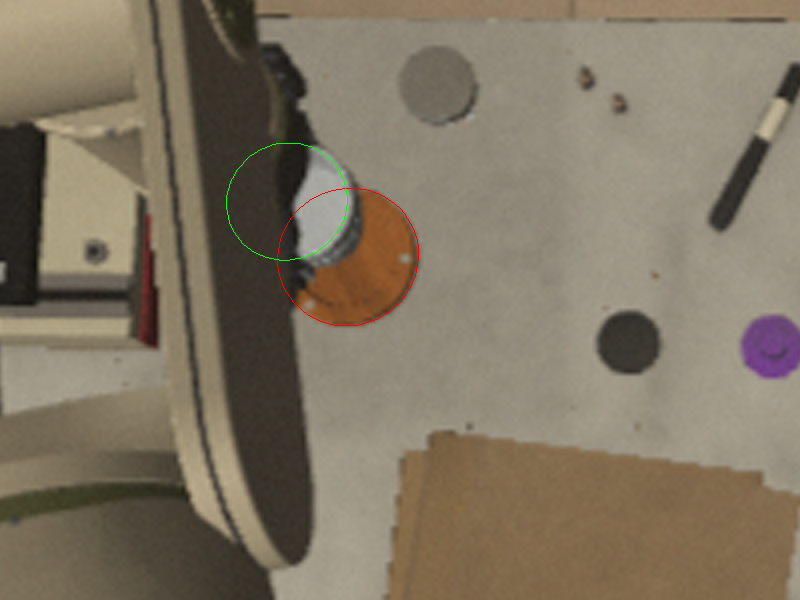

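Run:
```python
from h import *
s=load('w3');p=np.array([634.1,192.3,145.3]);b=p[2]-47.4
im=s['pixels'][:,:,::-1].copy()
draw(im,s,[(p[0],p[1],b+64,34,RED),(p[0],p[1],b+40,34,GRN)],True); cv2.imwrite('pics/w3b.png',cv2.resize(im[180:380,160:400],None,fx=3,fy=3))
```

```text
(no output)
```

View pics/w3b.png

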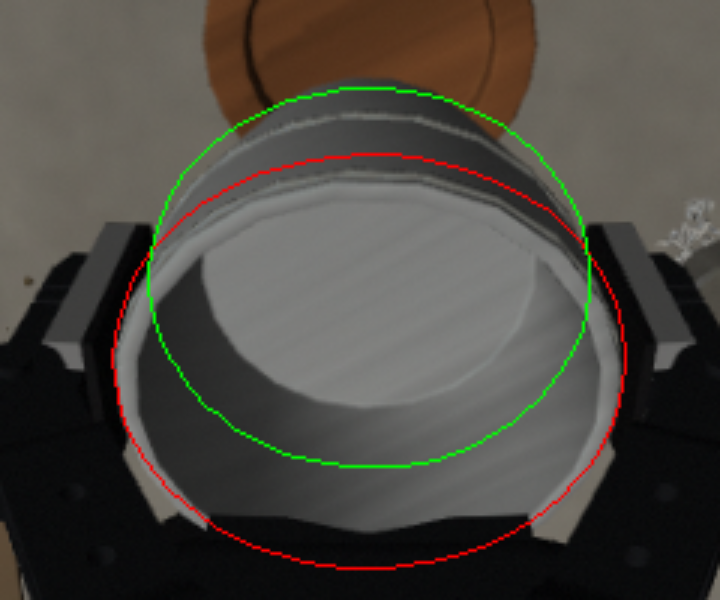

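Run:
```python
from h import *
from scipy.optimize import least_squares
s=load('w3');p=np.array([634.1,192.3])
c=lambda u,v:np.array([160+u/3,180+v/3])
def ext(y,z,rad):
    P=np.array([proj(s,[p[0]+rad*np.cos(a),y+rad*np.sin(a),z],True) for a in np.linspace(0,2*np.pi,361)])
    return P[:,0].min(),P[:,0].max(),P[:,1].min(),P[:,1].max()
def f(q):
    y,b=q; e1=ext(y,b+64,34); e2=ext(y,b+40,34)
    W=(617-118)/3
    return [e1[1]-e1[0]-W, e1[2]-c(0,173)[1], e2[2]-c(0,115)[1]]
o=least_squares(f,[192,98],diff_step=1e-3);print(o.x,o.fun)
```

```text
[188.26626829  95.82729761] [-0.26244394  1.60548389 -1.93079572]
```

Request:
drive_tool(moves=[[[0, 1, -10], 0], [[0, 3, -30], 0], [[0, 3, -50], 0], [[0, 3, -68], 0], [[0, 3, -80], 0], [[0, 3, -87], 0], [[0, 3, -91], 0], [[0, 3, -91], 0]])

```text
time: 6.4
tool_pos: [633.7, 196.6, 53.5]
tcp_rot: [-179.9, 0.0, 90.1]
ft_force: [-0.3, -0.1, -1.5]
finger_gap: 68.0
```

Request:
drive_tool(moves=[[[0, 0, -1], 0], [[0, 0, -2], 0], [[0, 0, -3], 0], [[0, 0, -3], 0], [[0, 0, -3], 0], [[0, 0, -3], 0], [[0, 0, -3], 0], [[0, 0, -3], 0]])

```text
time: 7.07
tool_pos: [634.2, 196.8, 51.5]
tcp_rot: [180.0, -0.0, 90.1]
ft_force: [0.3, 1.2, -1.2]
finger_gap: 68.2
```

Run:
```python
from h import *
s=snap('wrist','w4'); st=r.sense(); print(st['tool_pos'],st['tcp_rot'],st['finger_gap'],st['ft_force'])
```

```text
[634.16002202 196.85910447  51.52056161] [ 1.79983357e+02 -5.73512473e-03  9.01254597e+01] 67.77560706220078 [ 0.41238657  0.0029914  -0.97015341]
```

View pics/w4.png

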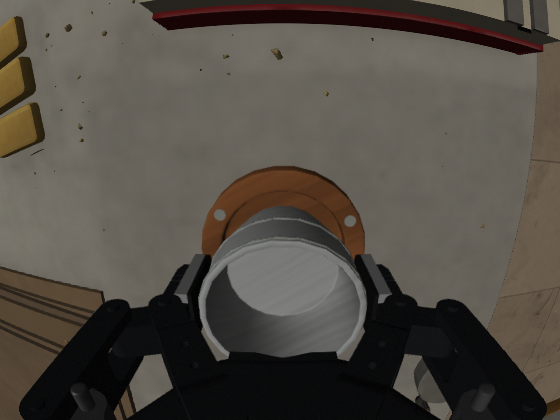

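Request:
drive_tool(moves=[[[0, 0, -0.5], 0], [[0, 0, -1], 0], [[0, 0, -1.5], 0], [[0, 0, -2], 0], [[0, 0, -2], 0], [[0, 0, -2], 0], [[0, 0, -2], 0], [[0, 0, -2], 0]])

```text
time: 7.78
tool_pos: [634.2, 196.9, 51.4]
tcp_rot: [180.0, -0.0, 90.1]
ft_force: [-8.9, -2.2, 12.9]
finger_gap: 68.0
```

Contact is at 51.4 mm, as predicted for a seated cup. Release and back off.

Request:
drive_tool(moves=[[[0, 0, 1.5], 0], [[0, 0, 1.5], 0], [[0, 0, 1.5], 0], [[0, 0, 1.5], 0], [[0, 0, 1.5], 0], [[0, 0, 1.5], 0], [[0, 0, 1.5], 0], [[0, 0, 1.5], 0]], fingers=85)

```text
time: 8.45
tool_pos: [634.0, 196.8, 50.6]
tcp_rot: [-180.0, 0.0, 90.1]
ft_force: [0.5, -0.7, -0.2]
finger_gap: 84.9
```

Request:
drive_tool(moves=[[[0, 0, 10], 0], [[0, 0, 30], 0], [[0, 0, 60], 0], [[0, 0, 90], 0], [[-5, -10, 115], 0], [[-15, -35, 130], 0], [[-27, -65, 130], 0], [[-40, -95, 130], 0]])

```text
time: 9.12
tool_pos: [594.9, 101.4, 183.9]
tcp_rot: [179.7, -0.0, 90.2]
ft_force: [-0.0, 0.1, -0.2]
finger_gap: 84.9
```

Run:
```python
from h import *
s=snap('wrist','w5'); t=snap('top','t5');st=r.sense(); print(st['tool_pos'],st['tcp_rot'],st['finger_gap'],st['ft_force'])
im=cv2.resize(s['pixels'][:,:,::-1],None,fx=2,fy=2);im2=cv2.resize(t['pixels'][:,:,::-1],None,fx=4,fy=4,interpolation=cv2.INTER_CUBIC)
C=[(634,193.5,68,34,RED),(634,193.5,12,46,GRN),(634,193.5,30,26,(255,0,0))]
draw(im,s,C,True,2);draw(im2,t,C,False,4)
u=proj(s,[634,193.5,40],True)*2; print(u)
x,y=np.clip(u.astype(int)-[200,150],0,None); cv2.imwrite('pics/w5.png',im[y:y+300,x:x+400])
cv2.imwrite('pics/t5.png',im2[550:900,550:950])
```

```text
[592.91781941  98.12008998 181.86663361] [1.79995223e+02 8.72828789e-02 8.99556922e+01] 85.06465900143738 [0.16787033 0.07594045 0.21635766]
[661.38347018 172.85728019]
```

View pics/w5.png

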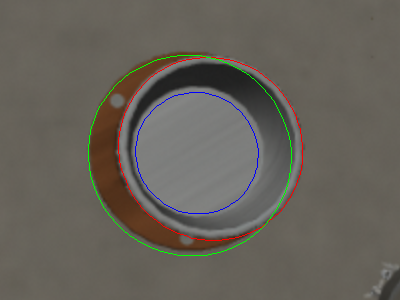

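View pics/t5.png

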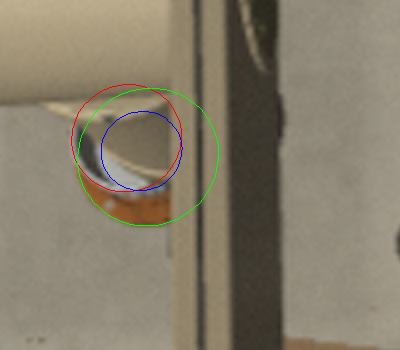

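Large cup is seated: the rim in the wrist view coincides with the model at (634,193.5). Next the medium cup.

Request:
drive_tool(moves=[[[-16, -30, 0], 0], [[-34, -64, 0], 0], [[-53, -100, 0], 0], [[-72, -136, 0], 0], [[-91, -172, 0], 0], [[-110, -208, 0], 0], [[-129, -244, 0], 0], [[-148, -280, 0], 0]])

```text
time: 9.88
tool_pos: [445.3, -179.4, 181.8]
tcp_rot: [179.9, 0.0, 90.2]
ft_force: [0.2, -0.3, 0.4]
finger_gap: 85.0
```

Request:
drive_tool(moves=[[[-18, -32, 0], 0], [[-28, -52, 0], 0], [[-32, -60, 0], 0], [[-32, -60, -10], 0], [[-32, -60, -20], 0], [[-32, -60, -20], 0], [[-32, -60, -20], 0], [[-32, -60, -20], 0]])

```text
time: 10.55
tool_pos: [414.4, -236.9, 160.3]
tcp_rot: [-180.0, -0.0, 90.2]
ft_force: [0.5, 0.3, -0.7]
finger_gap: 84.9
```

Run:
```python
from h import *
s=snap('wrist','w6'); st=r.sense(); print(st['tool_pos'],st['tcp_rot'],st['finger_gap'],st['ft_force'])
im=cv2.resize(s['pixels'][:,:,::-1],None,fx=2,fy=2)
C=[(414,-238,62,28,RED),(414,-238,24,23,GRN)]
draw(im,s,C,True,2)
u=proj(s,[414,-238,40],True)*2; print(u)
x,y=np.clip(u.astype(int)-[200,150],0,None); cv2.imwrite('pics/w6.png',cv2.resize(im[y:y+300,x:x+400],None,fx=1.5,fy=1.5))
```

```text
[ 414.57505024 -237.23455853  160.74340025] [-1.79989902e+02 -1.62360748e-02  9.02250059e+01] 84.58247056425984 [0.33805065 0.71298896 1.12421543]
[564.38273837 411.44580721]
```

View pics/w6.png

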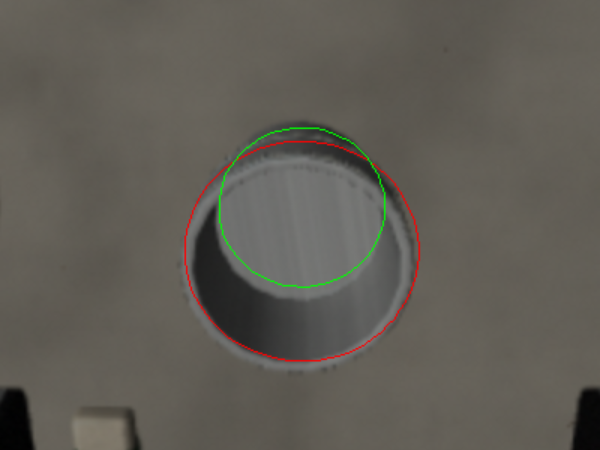

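Medium rim sits about 2.5 mm farther −y than the model: centre near (414,-240.5). Correct and grip with tips above the band's lower edge.

Request:
drive_tool(moves=[[[0, -1, -10], 0], [[0, -2, -28], 0], [[0, -2.5, -48], 0], [[0, -2.5, -68], 0], [[0, -2.5, -84], 0], [[0, -2.5, -95], 0], [[0, -2.5, -100], 0], [[0, -2.5, -100], 0]])

```text
time: 11.27
tool_pos: [413.4, -240.0, 59.5]
tcp_rot: [-179.9, -0.1, 90.1]
ft_force: [0.4, -0.5, 0.2]
finger_gap: 85.1
```

Request:
drive_tool(moves=[[[0, 0, 0], 0], [[0, 0, 0], 0], [[0, 0, 0], 0], [[0, 0, 0], 0], [[0, 0, 0], 0], [[0, 0, 0], 0], [[0, 0, 0], 0], [[0, 0, 0], 0]], fingers=45, squeeze=40)

```text
time: 11.93
tool_pos: [415.0, -241.5, 62.5]
tcp_rot: [179.9, 0.1, 90.1]
ft_force: [-1.8, 1.0, 6.2]
finger_gap: 55.0
```

```bash
cat >> h.py <<'E'
def hold(s,p,rad,zr,zb,tcpz_over_bottom,tag,w):
    b=p[2]-tcpz_over_bottom
    im=cv2.resize(s['pixels'][:,:,::-1],None,fx=3,fy=3,interpolation=cv2.INTER_CUBIC)
    draw(im,s,[(p[0],p[1],b+zr,rad,RED),(p[0],p[1],b+zb,rad,GRN)],True,3)
    for k,z in enumerate((12,15,18,22)):
        for sx in(-1,1):
            for dy in(-11,11):
                u=proj(s,[p[0]+sx*w/2,p[1]+dy,p[2]-z],True)*3+1
                cv2.circle(im,tuple(np.round(u).astype(int)),3,[(0,255,255),(255,255,0),(255,0,255),(0,128,255)][k],-1)
    cv2.imwrite(f'pics/{tag}.png',im[520:1120,460:1240])
E
python3 - <<'E'
from h import *
s=snap('wrist','w7'); st=r.sense(); p=st['tool_pos'];print(p,st['tcp_rot'],st['finger_gap'],st['ft_force'])
hold(s,p,28,62,38,p[2],'w7',56)
E
```

```text
[ 414.95534494 -241.45293799   62.47512396] [1.79885270e+02 9.40133149e-02 9.01254945e+01] 54.680447603126524 [-1.69465783  0.57277543  4.85792511]
```

View pics/w7.png

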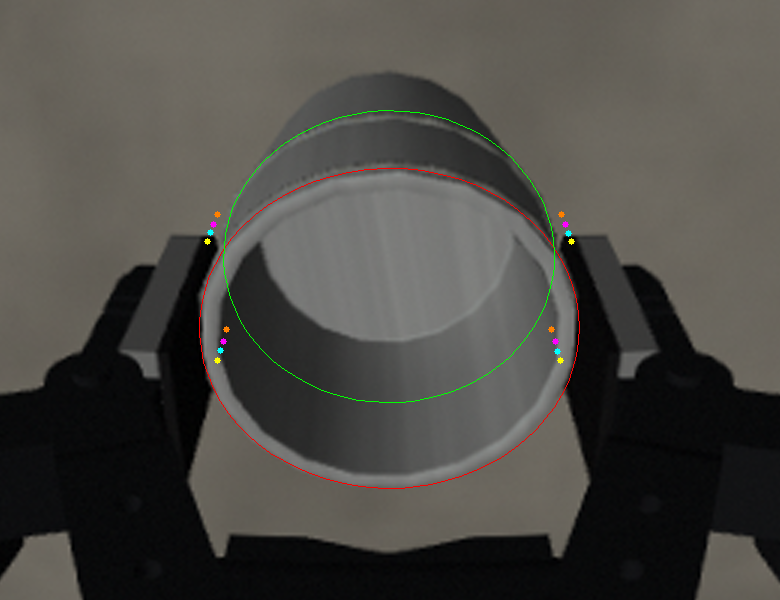

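Medium cup is gripped and centred in the jaws (rim overlay matches). Carry it to the stand.

Request:
drive_tool(moves=[[[0, 0, 10], 0], [[0, 0, 32], 0], [[0, 0, 60], 0], [[6, 12, 86], 0], [[18, 36, 104], 0], [[34, 67, 108], 0], [[51, 101, 108], 0], [[68, 135, 108], 0]])

```text
time: 12.65
tool_pos: [483.2, -104.7, 171.1]
tcp_rot: [179.8, 0.1, 90.0]
ft_force: [1.3, -0.3, -2.7]
finger_gap: 54.5
```

Request:
drive_tool(moves=[[[17, 34, 0], 0], [[34, 68, 0], 0], [[51, 102, 0], 0], [[68, 136, 0], 0], [[85, 170, 0], 0], [[102, 203, 0], 0], [[119, 235, 0], 0], [[134, 264, 0], 0]])

```text
time: 13.32
tool_pos: [616.8, 160.7, 169.9]
tcp_rot: [179.9, -0.0, 90.2]
ft_force: [0.6, -1.0, -1.1]
finger_gap: 54.6
```

Request:
drive_tool(moves=[[[11, 21, 0], 0], [[16, 31, 0], 0], [[18, 35, 0], 0], [[18, 35.5, 0], 0], [[18, 35.5, 0], 0], [[18, 35.5, 0], 0], [[18, 35.5, 0], 0], [[18, 35.5, 0], 0]])

```text
time: 13.98
tool_pos: [633.9, 192.7, 169.0]
tcp_rot: [180.0, 0.0, 90.1]
ft_force: [0.2, 0.6, -0.8]
finger_gap: 54.8
```

Run:
```python
from h import *
s=snap('wrist','w8'); st=r.sense(); p=st['tool_pos'];print(p,st['tcp_rot'],st['finger_gap'],st['ft_force'])
im=s['pixels'][:,:,::-1].copy(); b=p[2]-62.5
draw(im,s,[(634,193.5,68,34,RED),(634,193.5,12,46,GRN),(p[0],p[1],b+62,28,(255,0,0)),(p[0],p[1],b+38,28,(255,0,0))],True)
cv2.imwrite('pics/w8.png',cv2.resize(im[100:400,100:460],None,fx=2,fy=2))
```

```text
[633.94344921 192.90479325 168.98850674] [1.79998699e+02 3.40908100e-03 9.00606254e+01] 54.80274141842629 [ 0.03111639 -0.61100783 -1.78187188]
```

View pics/w8.png

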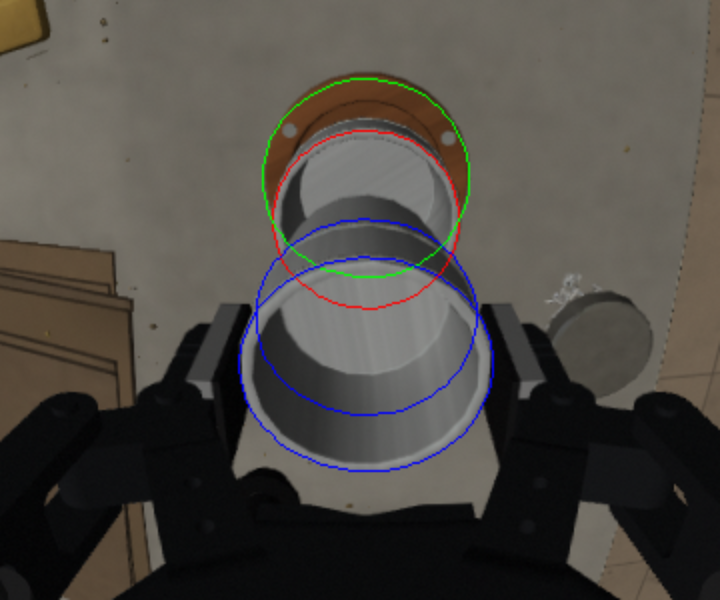

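Request:
drive_tool(moves=[[[0, 0, -8], 0], [[0, 0, -22], 0], [[0, 0, -38], 0], [[0, 0, -52], 0], [[0, 0, -63], 0], [[0, 0, -70], 0], [[0, 0, -73], 0], [[0, 0, -73], 0]])

```text
time: 14.7
tool_pos: [633.5, 193.7, 94.6]
tcp_rot: [-179.9, 0.0, 90.1]
ft_force: [-0.2, 0.2, -1.3]
finger_gap: 54.4
```

Request:
drive_tool(moves=[[[0, 0, -1], 0], [[0, 0, -2], 0], [[0, 0, -3], 0], [[0, 0, -4], 0], [[0, 0, -4], 0], [[0, 0, -4], 0], [[0, 0, -4], 0], [[0, 0, -4], 0]])

```text
time: 15.37
tool_pos: [634.6, 194.0, 92.6]
tcp_rot: [179.9, -0.0, 90.1]
ft_force: [0.2, -0.1, 2.8]
finger_gap: 54.9
```

Contact is at 92.6 (92.5 predicted). Release.

Request:
drive_tool(moves=[[[0, 0, 0.5], 0], [[0, 0, 0.5], 0], [[0, 0, 0.5], 0], [[0, 0, 0.5], 0], [[0, 0, 0.5], 0], [[0, 0, 0.5], 0], [[0, 0, 0.5], 0], [[0, 0, 0.5], 0]], fingers=85)

```text
time: 16.03
tool_pos: [634.0, 193.8, 92.2]
tcp_rot: [-180.0, 0.0, 90.1]
ft_force: [-0.4, 0.0, -0.0]
finger_gap: 85.3
```

Request:
drive_tool(moves=[[[0, 0, 10], 0], [[0, 0, 30], 0], [[0, 0, 55], 0], [[0, 0, 75], 0], [[0, -15, 88], 0], [[-5, -40, 90], 0], [[-9, -70, 90], 0], [[-13, -100, 90], 0]])

```text
time: 16.7
tool_pos: [621.0, 92.5, 183.4]
tcp_rot: [179.9, 0.0, 90.2]
ft_force: [-0.4, -1.3, -0.9]
finger_gap: 85.1
```

Run:
```python
from h import *
s=snap('wrist','w9'); st=r.sense(); p=st['tool_pos'];print(p,st['tcp_rot'],st['finger_gap'],st['ft_force'])
im=cv2.resize(s['pixels'][:,:,::-1],None,fx=3,fy=3,interpolation=cv2.INTER_CUBIC)
draw(im,s,[(634,193.5,68,34,RED),(634,193.5,12,46,GRN),(634,193.5,92,28,(255,0,0))],True,3)
u=(proj(s,[634,193.5,60],True)*3).astype(int);x,y=np.clip(u-[270,220],0,None)
cv2.imwrite('pics/w9.png',im[y:y+440,x:x+540])
```

```text
[620.52014321  86.66471218 182.93565564] [179.99746619   0.19848657  89.99999872] 85.22343564683736 [ 2.47930318 -3.14755828 -0.11493143]
```

View pics/w9.png

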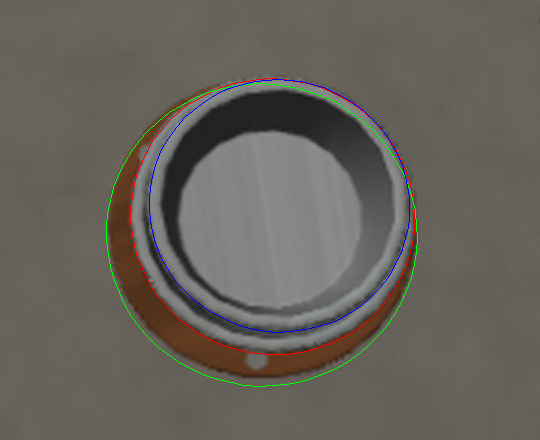

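Medium is seated (rim overlay within 1 mm). Now the small cup.

Request:
drive_tool(moves=[[[-4, -30, 0], 0], [[-9, -66, 0], 0], [[-14, -104, 0], 0], [[-19, -142, 0], 0], [[-24, -180, 0], 0], [[-29, -215, 0], 0], [[-33, -243, -5], 0], [[-35, -258, -10], 0]])

```text
time: 17.42
tool_pos: [585.2, -168.3, 173.0]
tcp_rot: [179.9, 0.1, 90.0]
ft_force: [1.0, 0.2, 0.4]
finger_gap: 84.6
```

Request:
drive_tool(moves=[[[-1, -6, -5], 0], [[-1, -8, -10], 0], [[-1, -8, -12], 0], [[-1, -8, -12], 0], [[-1, -8, -12], 0], [[-1, -8, -12], 0], [[-1, -8, -12], 0], [[-1, -8, -12], 0]])

```text
time: 18.08
tool_pos: [585.4, -171.6, 160.7]
tcp_rot: [180.0, 0.0, 90.2]
ft_force: [0.1, -0.4, 0.2]
finger_gap: 85.2
```

Run:
```python
from h import *
s=snap('wrist','w10'); st=r.sense(); p=st['tool_pos'];print(p,st['tcp_rot'],st['finger_gap'],st['ft_force'])
im=cv2.resize(s['pixels'][:,:,::-1],None,fx=3,fy=3,interpolation=cv2.INTER_CUBIC)
draw(im,s,[(585,-172,60,22,RED),(585,-172,0,19,GRN)],True,3)
u=(proj(s,[585,-172,40],True)*3).astype(int);x,y=np.clip(u-[270,220],0,None)
cv2.imwrite('pics/w10.png',im[y:y+440,x:x+540])
```

```text
[ 585.34344436 -171.77400215  160.64960943] [1.79970598e+02 1.07182332e-02 9.01660414e+01] 85.30718691532464 [-0.92933374 -0.67422655  0.74406043]
```

View pics/w10.png

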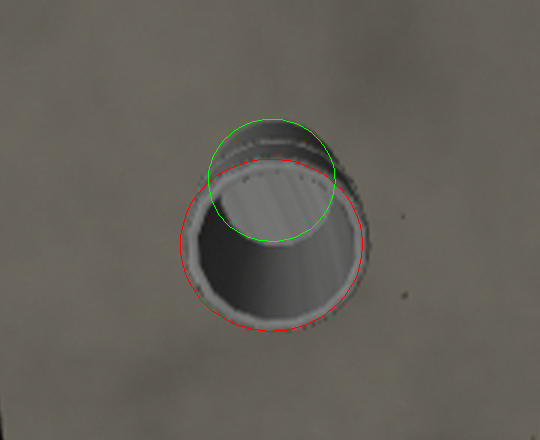

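Request:
drive_tool(moves=[[[0, 0, -10], 0], [[0, 0, -28], 0], [[0, 0, -48], 0], [[0, 0, -68], 0], [[0, 0, -84], 0], [[0, 0, -95], 0], [[0, 0, -100], 0], [[0, 0, -100], 0]])

```text
time: 18.8
tool_pos: [584.0, -171.8, 58.6]
tcp_rot: [-179.9, -0.1, 90.1]
ft_force: [0.3, -0.0, 0.3]
finger_gap: 84.8
```

Request:
drive_tool(moves=[[[0, 0, 0], 0], [[0, 0, 0], 0], [[0, 0, 0], 0], [[0, 0, 0], 0], [[0, 0, 0], 0], [[0, 0, 0], 0], [[0, 0, 0], 0], [[0, 0, 0], 0]], fingers=32, squeeze=40)

```text
time: 19.47
tool_pos: [586.0, -172.6, 61.9]
tcp_rot: [179.9, 0.1, 90.1]
ft_force: [0.2, 0.4, 5.9]
finger_gap: 41.9
```

Run:
```python
from h import *
s=snap('wrist','w11'); st=r.sense(); p=st['tool_pos'];print(p,st['tcp_rot'],st['finger_gap'],st['ft_force'])
hold(s,p,22,60,38,p[2],'w11',44)
```

```text
[ 586.05825942 -172.53828751   61.86254676] [1.79867708e+02 5.01807410e-02 9.01262757e+01] 42.28102783585283 [-0.14432499 -0.24940735  6.01642436]
```

View pics/w11.png

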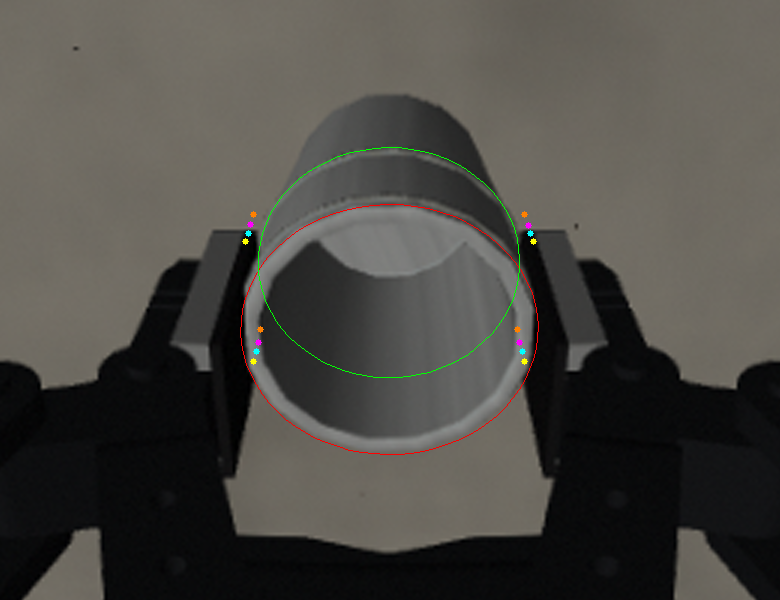

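Small cup gripped and centred. Carry to the stand.

Request:
drive_tool(moves=[[[0, 0, 10], 0], [[0, 0, 32], 0], [[0, 0, 62], 0], [[0, 0, 92], 0], [[2, 15, 114], 0], [[6, 42, 122], 0], [[10, 76, 125], 0], [[15, 110, 125], 0]])

```text
time: 20.18
tool_pos: [600.8, -61.7, 187.9]
tcp_rot: [179.8, 0.0, 90.0]
ft_force: [-0.1, 0.3, -1.3]
finger_gap: 41.7
```

Request:
drive_tool(moves=[[[5, 36, 0], 0], [[10, 72, 0], 0], [[15, 108, 0], 0], [[20, 144, 0], 0], [[25, 180, 0], 0], [[29, 212, 0], 0], [[32, 236, 0], 0], [[33.5, 249, 0], 0]])

```text
time: 20.85
tool_pos: [633.2, 190.1, 185.7]
tcp_rot: [-180.0, -0.0, 90.3]
ft_force: [-0.6, -0.2, -0.9]
finger_gap: 42.1
```

Request:
drive_tool(moves=[[[0.5, 5, 0], 0], [[0.5, 6.5, 0], 0], [[0.5, 6.5, 0], 0], [[0.5, 6.5, -4], 0], [[0.5, 6.5, -8], 0], [[0.5, 6.5, -10], 0], [[0.5, 6.5, -10], 0], [[0.5, 6.5, -10], 0]])

```text
time: 21.52
tool_pos: [633.8, 192.7, 174.8]
tcp_rot: [-180.0, 0.0, 90.1]
ft_force: [0.8, -0.6, 0.3]
finger_gap: 41.9
```

Run:
```python
from h import *
s=snap('wrist','w12'); st=r.sense(); p=st['tool_pos'];print(p,st['tcp_rot'],st['finger_gap'],st['ft_force'])
im=s['pixels'][:,:,::-1].copy(); b=p[2]-61.9
draw(im,s,[(634,193.5,92,28,RED),(634,193.5,12,46,GRN),(p[0],p[1],b+60,22,(255,0,0)),(p[0],p[1],b+38,22,(255,0,0))],True)
cv2.imwrite('pics/w12.png',cv2.resize(im[100:400,100:460],None,fx=2,fy=2))
```

```text
[634.00118312 192.86761    175.15037399] [-1.79982884e+02  5.67256026e-03  9.00949530e+01] 42.10136373250832 [ 0.64654532  0.08540982 -1.5280621 ]
```

View pics/w12.png

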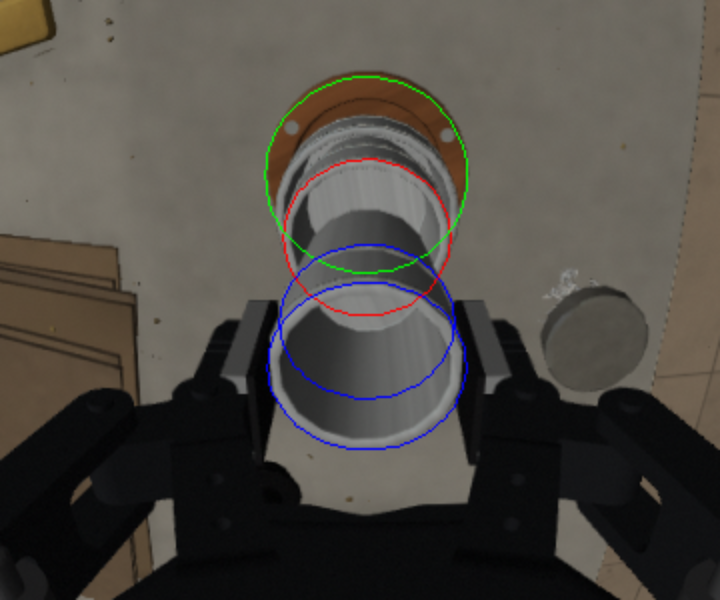

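Request:
drive_tool(moves=[[[0, 0, -8], 0], [[0, 0, -20], 0], [[0, 0, -32], 0], [[0, 0, -43], 0], [[0, 0, -51], 0], [[0, 0, -56], 0], [[0, 0, -57], 0], [[0, 0, -57], 0]])

```text
time: 22.23
tool_pos: [633.8, 193.3, 117.7]
tcp_rot: [-180.0, 0.0, 90.1]
ft_force: [-0.3, 0.1, -0.9]
finger_gap: 42.5
```

Request:
drive_tool(moves=[[[0, 0, -1], 0], [[0, 0, -2], 0], [[0, 0, -3], 0], [[0, 0, -3.5], 0], [[0, 0, -3.5], 0], [[0, 0, -3.5], 0], [[0, 0, -3.5], 0], [[0, 0, -3.5], 0]])

```text
time: 22.9
tool_pos: [634.6, 193.5, 115.9]
tcp_rot: [179.9, -0.0, 90.1]
ft_force: [-0.9, -0.6, 5.4]
finger_gap: 41.8
```

Contact at 115.9, as predicted. Release, back off, check.

Request:
drive_tool(moves=[[[0, 0, 0.8], 0], [[0, 0, 0.8], 0], [[0, 0, 0.8], 0], [[0, 0, 0.8], 0], [[0, 0, 0.8], 0], [[0, 0, 0.8], 0], [[0, 0, 0.8], 0], [[0, 0, 0.8], 0]], fingers=75)

```text
time: 23.57
tool_pos: [634.0, 193.3, 115.6]
tcp_rot: [-180.0, 0.0, 90.1]
ft_force: [-0.1, -0.2, 0.2]
finger_gap: 74.9
```

Request:
drive_tool(moves=[[[0, 0, 10], 0], [[0, 0, 30], 0], [[0, 0, 52], 0], [[0, 0, 68], 0], [[0, -15, 74], 0], [[-5, -40, 74], 0], [[-12, -65, 74], 0], [[-20, -85, 74], 0]])

```text
time: 24.23
tool_pos: [613.8, 106.1, 189.9]
tcp_rot: [180.0, 0.0, 90.1]
ft_force: [0.1, 0.1, -0.1]
finger_gap: 75.1
```

Run:
```python
from h import *
s=snap('wrist','w13'); st=r.sense(); p=st['tool_pos'];print(p,st['tcp_rot'],st['finger_gap'],st['ft_force'])
im=cv2.resize(s['pixels'][:,:,::-1],None,fx=3,fy=3,interpolation=cv2.INTER_CUBIC)
draw(im,s,[(634,193.5,68,34,RED),(634,193.5,114,22,GRN),(634,193.5,92,28,(255,0,0))],True,3)
u=(proj(s,[634,193.5,80],True)*3).astype(int);x,y=np.clip(u-[270,220],0,None)
cv2.imwrite('pics/w13.png',im[y:y+440,x:x+540])
```

```text
[612.71446906 102.83977887 189.52235561] [-1.79929009e+02  1.48942192e-01  9.00075024e+01] 75.06262876855953 [ 2.89673959 -1.82082602 -0.58661257]
```

View pics/w13.png

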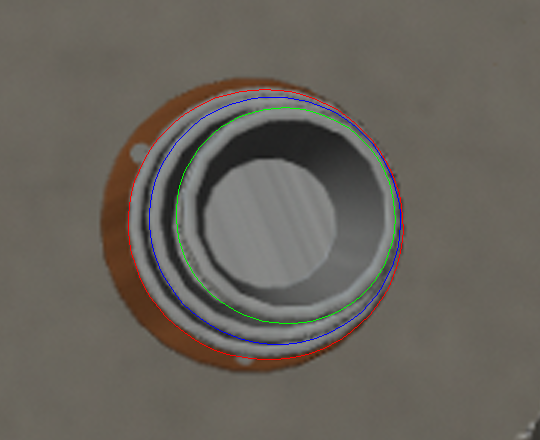

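Small cup seated (rim matches the green ring within about 1 mm). Now the black lid.

Request:
drive_tool(moves=[[[-7, -20, -2], 0], [[-16, -44, -8], 0], [[-25, -68, -18], 0], [[-33, -87, -28], 0], [[-37, -98, -36], 0], [[-38, -101, -40], 0], [[-38, -101, -40], 0], [[-38, -101, -40], 0]], fingers=50)

```text
time: 24.95
tool_pos: [576.3, 7.8, 149.7]
tcp_rot: [180.0, -0.0, 90.1]
ft_force: [0.9, 0.5, 0.3]
finger_gap: 49.8
```

Request:
drive_tool(moves=[[[0, 0, 0], 0], [[0, 0, 0], 0], [[0, 0, 0], 0], [[0, 0, 0], 0], [[0, 0, 0], 0], [[0, 0, 0], 0], [[0, 0, 0], 0], [[0, 0, 0], 0]])

```text
time: 25.62
tool_pos: [576.0, 7.3, 149.6]
tcp_rot: [-180.0, 0.0, 90.1]
ft_force: [-0.8, -0.0, -0.7]
finger_gap: 49.7
```

Run:
```python
from h import *
s=snap('wrist','w14'); st=r.sense(); p=st['tool_pos'];print(p,st['tcp_rot'],st['finger_gap'],st['ft_force'])
im=cv2.resize(s['pixels'][:,:,::-1],None,fx=3,fy=3,interpolation=cv2.INTER_CUBIC)
draw(im,s,[(576,7.5,18,21,RED),(576,7.5,40,9,GRN)],True,3)
u=(proj(s,[576,7.5,30],True)*3).astype(int);x,y=np.clip(u-[270,220],0,None)
cv2.imwrite('pics/w14.png',cv2.convertScaleAbs(im[y:y+440,x:x+540],alpha=2,beta=20))
```

```text
[576.01405771   7.32108239 149.57566161] [-1.79996743e+02 -7.70589433e-04  9.01234197e+01] 49.95389862633989 [-0.49628697  0.04266084  0.3041767 ]
```

View pics/w14.png

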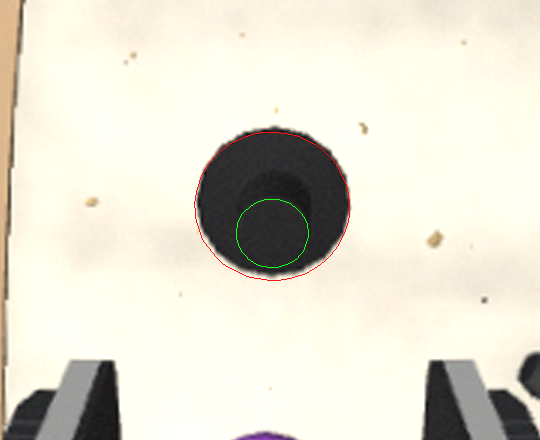

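Flange fits to about 1 mm (nudge +1 in y). Descend and grip the knob above the flange.

Request:
drive_tool(moves=[[[0, 1, -10], 0], [[0, 1, -28], 0], [[0, 1, -50], 0], [[0, 1, -72], 0], [[0, 1, -90], 0], [[0, 1, -102], 0], [[0, 1, -107.5], 0], [[0, 1, -107.5], 0]])

```text
time: 26.33
tool_pos: [574.8, 8.4, 40.3]
tcp_rot: [-179.8, -0.0, 90.1]
ft_force: [-0.5, 1.3, -0.2]
finger_gap: 50.0
```

Request:
drive_tool(moves=[[[0, 0, 0], 0], [[0, 0, 0], 0], [[0, 0, 0], 0], [[0, 0, 0], 0], [[0, 0, 0], 0], [[0, 0, 0], 0], [[0, 0, 0], 0], [[0, 0, 0], 0]], fingers=10, squeeze=35)

```text
time: 27.0
tool_pos: [577.2, 8.2, 43.6]
tcp_rot: [179.9, 0.0, 90.1]
ft_force: [-0.9, 0.4, 7.0]
finger_gap: 15.9
```

Run:
```python
from h import *
s=snap('wrist','w15'); st=r.sense(); p=st['tool_pos'];print(p,st['tcp_rot'],st['finger_gap'],st['ft_force'])
im=cv2.resize(s['pixels'][:,:,::-1],None,fx=3,fy=3,interpolation=cv2.INTER_CUBIC)
im=cv2.convertScaleAbs(im,alpha=2.5,beta=20)
draw(im,s,[(p[0],p[1],18,21,RED),(p[0],p[1],40,9,GRN)],True,3)
cv2.imwrite('pics/w15.png',im[520:1120,460:1240])
```

```text
[577.18802396   8.23169938  43.62461793] [1.79855312e+02 1.17428065e-02 9.01246980e+01] 16.152321790166322 [-1.06243785  0.5407961   6.86540976]
```

View pics/w15.png

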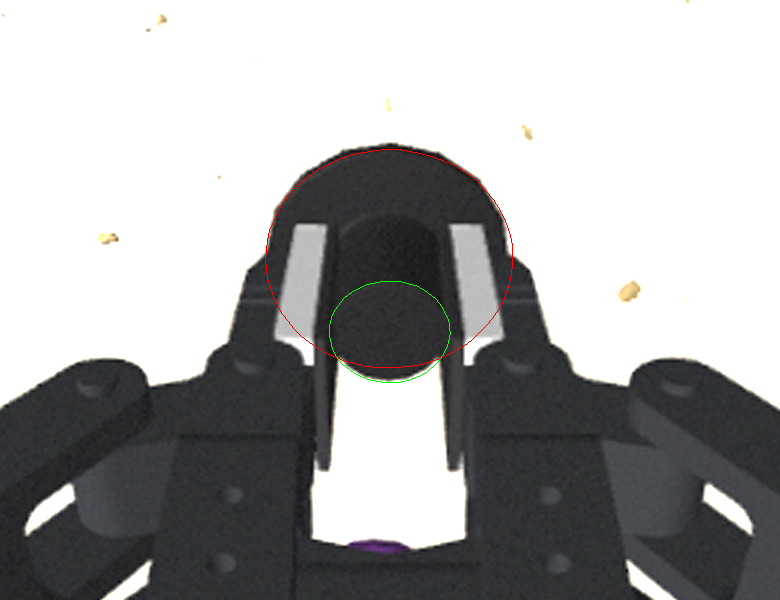

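Lid gripped by the knob, upright and centred. Carry over the stand.

Request:
drive_tool(moves=[[[0, 0, 10], 0], [[0, 0, 30], 0], [[0, 0, 58], 0], [[0, 0, 88], 0], [[0, 0, 116], 0], [[4, 12, 136], 0], [[12, 38, 144], 0], [[22, 70, 145], 0]])

```text
time: 27.72
tool_pos: [599.9, 77.6, 191.7]
tcp_rot: [179.7, 0.0, 90.0]
ft_force: [0.6, -0.3, -0.5]
finger_gap: 15.9
```

Request:
drive_tool(moves=[[[10, 32, 0], 0], [[20, 64, 0], 0], [[28, 90, 0], 0], [[33, 106, 0], 0], [[35.5, 113, 0], 0], [[36, 115, 0], 0], [[36, 115, 0], 0], [[36, 115, 0], 0]])

```text
time: 28.38
tool_pos: [633.9, 192.2, 187.2]
tcp_rot: [-180.0, 0.0, 90.1]
ft_force: [0.0, 0.5, -0.7]
finger_gap: 16.2
```

Request:
drive_tool(moves=[[[0, 0, -3], 0], [[0, 0, -8], 0], [[0, 0, -12], 0], [[0, 0, -14], 0], [[0, 0, -14], 0], [[0, 0, -14], 0], [[0, 0, -14], 0], [[0, 0, -14], 0]])

```text
time: 29.05
tool_pos: [634.2, 193.4, 173.4]
tcp_rot: [180.0, -0.0, 90.1]
ft_force: [-0.4, 1.6, 0.3]
finger_gap: 16.0
```

Run:
```python
from h import *
s=snap('wrist','w16'); st=r.sense(); p=st['tool_pos'];print(p,st['tcp_rot'],st['finger_gap'],st['ft_force'])
im=cv2.resize(s['pixels'][:,:,::-1],None,fx=2,fy=2,interpolation=cv2.INTER_CUBIC)
im=cv2.convertScaleAbs(im,alpha=2,beta=10); b=p[2]-43.6
draw(im,s,[(p[0],p[1],b+18,21,RED),(634,193.5,114,22,GRN),(634,193.5,92,28,(255,0,0))],True,2)
cv2.imwrite('pics/w16.png',im[200:800,200:920])
```

```text
[634.20347608 193.40056463 173.38608445] [ 1.79971892e+02 -5.34308515e-03  9.01297767e+01] 16.35423836950028 [ 0.55048313  0.87953392 -0.05881983]
```

View pics/w16.png

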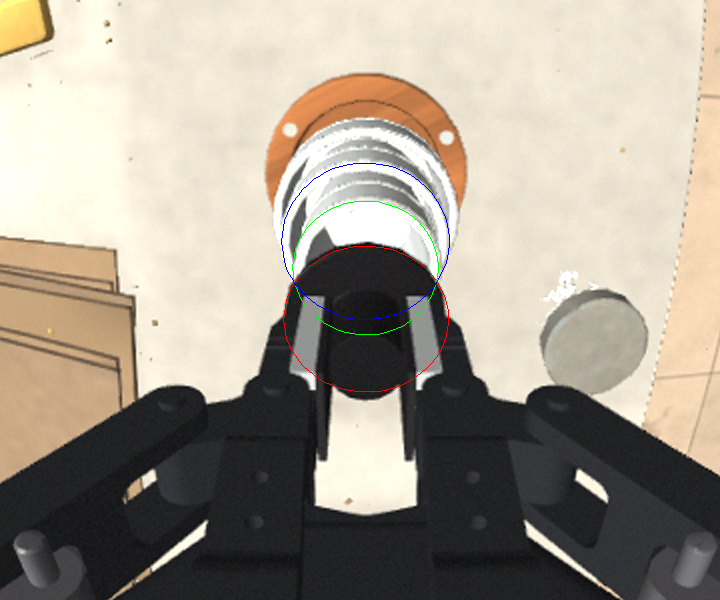

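Request:
drive_tool(moves=[[[0, 0, -4], 0], [[0, 0, -9], 0], [[0, 0, -14], 0], [[0, 0, -19], 0], [[0, 0, -23], 0], [[0, 0, -26], 0], [[0, 0, -27], 0], [[0, 0, -27], 0]])

```text
time: 29.77
tool_pos: [633.8, 193.2, 145.5]
tcp_rot: [-180.0, 0.0, 90.1]
ft_force: [0.5, -0.0, -1.1]
finger_gap: 16.1
```

Request:
drive_tool(moves=[[[0, 0, -1], 0], [[0, 0, -2], 0], [[0, 0, -3], 0], [[0, 0, -3.5], 0], [[0, 0, -3.5], 0], [[0, 0, -3.5], 0], [[0, 0, -3.5], 0], [[0, 0, -3.5], 0]])

```text
time: 30.43
tool_pos: [634.6, 193.4, 143.6]
tcp_rot: [179.9, -0.0, 90.1]
ft_force: [-0.2, -0.7, 5.0]
finger_gap: 16.0
```

Contact at 143.6, exactly the seated height. Release.

Request:
drive_tool(moves=[[[0, 0, 1], 0], [[0, 0, 1], 0], [[0, 0, 1], 0], [[0, 0, 1], 0], [[0, 0, 1], 0], [[0, 0, 1], 0], [[0, 0, 1], 0], [[0, 0, 1], 0]], fingers=50)

```text
time: 31.1
tool_pos: [634.0, 193.3, 143.5]
tcp_rot: [-180.0, 0.0, 90.1]
ft_force: [0.2, 0.0, 0.3]
finger_gap: 50.0
```

Request:
drive_tool(moves=[[[0, 0, 8], 0], [[0, 0, 24], 0], [[0, 0, 44], 0], [[0, 0, 60], 0], [[-2, -8, 72], 0], [[-8, -25, 80], 0], [[-15, -50, 80], 0], [[-22, -80, 80], 0]])

```text
time: 31.77
tool_pos: [612.0, 113.2, 225.0]
tcp_rot: [179.9, -0.0, 90.2]
ft_force: [0.4, 0.1, 0.4]
finger_gap: 49.7
```

Request:
drive_tool(moves=[[[-10, -30, 0], 0], [[-22, -65, 0], 0], [[-34, -100, 0], 0], [[-45, -133, 0], 0], [[-54, -160, 0], 0], [[-59, -176, 0], 0], [[-60, -180, 0], 0], [[-60, -180, 0], 0]])

```text
time: 32.43
tool_pos: [551.6, -68.2, 224.0]
tcp_rot: [180.0, 0.0, 90.0]
ft_force: [1.1, 0.4, 0.2]
finger_gap: 49.9
```

Run:
```python
from h import *
s=snap('wrist','w17'); t=snap('top','t17'); sd=snap('side','s17');st=r.sense(); p=st['tool_pos'];print(p,st['qd'],st['finger_gap'],st['ft_force'])
C=[(634,193.5,68,34,RED),(634,193.5,118,21,GRN),(634,193.5,140,9,GRN),(634,193.5,12,46,(255,0,0))]
def o(s,f,tag):
    im=cv2.resize(s['pixels'][:,:,::-1],None,fx=4,fy=4,interpolation=cv2.INTER_CUBIC)
    im=cv2.convertScaleAbs(im,alpha=1.6,beta=10); raw=im.copy()
    draw(im,s,C,f,4)
    u=(proj(s,[634,193.5,70],f)*4).astype(int);x,y=np.clip(u-[200,200],0,None)
    cv2.imwrite(f'pics/{tag}.png',np.hstack([raw[y:y+400,x:x+400],im[y:y+400,x:x+400]]))
o(s,True,'w17');o(t,False,'t17')
cv2.imwrite('pics/t17f.png',t['pixels'][:,:,::-1])
```

```text
[552.25249029 -65.88731411 223.72988637] [ 0.74437178  0.23541962 -0.02233231 -0.14433055  0.10722058 -0.03849141] 50.1897942421928 [ 0.09891982 -0.50571781  0.22963742]
```

View pics/w17.png

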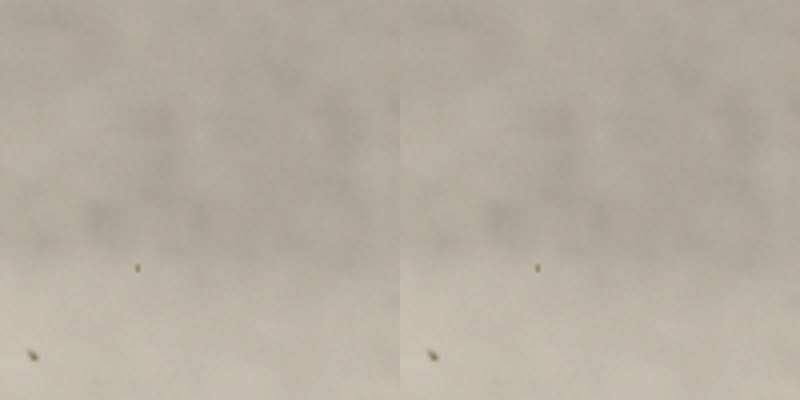

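View pics/t17.png

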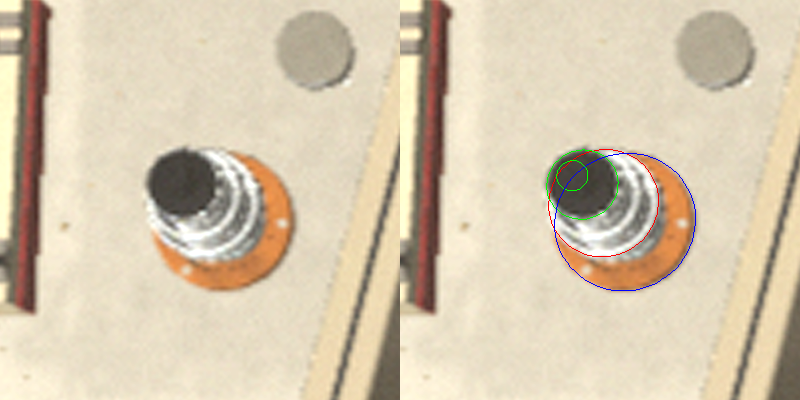

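View pics/t17f.png

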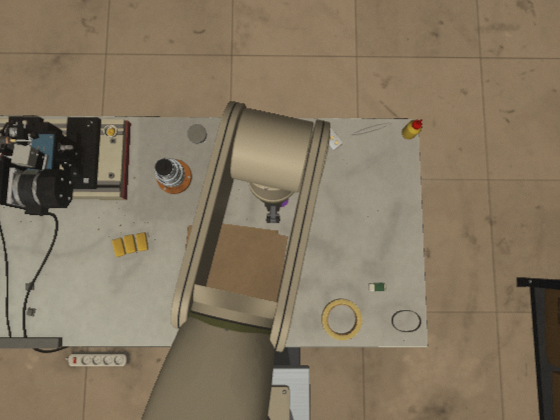

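The top view shows the stack at (172,175) with the flange on the predicted seated outline. The jar (197,133) and eraser (377,287) have not moved, and the arm is clear. Handing in.

Run:
```python
from h import *
print(r.hand_in()); print(r.sense()['time'])
```

```text
the job is handed in; nothing more can be done
None
the job is handed in; nothing more can be done
```

The large cup is in the stand's recess, with the medium cup, small cup and black lid nested on top in order. I handed the job in at about 32.5 s of the 109 s allowed; no verdict was reported.

**What the checks showed**
- **Seating heights:** each piece met contact within 0.1 mm of its predicted seated height (tool at 51.4, 92.6, 115.9 and 143.6 mm).
- **Cups:** wrist pictures after each release put the large and medium rims within about 1 mm of centre. The small rim was within about 1.5 mm.
- **Lid:** the final top view shows the flange on its expected seated outline to within about 1 mm.
- **Bystanders:** the jar and eraser look unmoved in the last top view. The block was mostly hidden by the arm there, but nothing went near it. The purple look-alike was left alone.

**Where checks disagreed or failed**
- The large cup sat about 3–4 mm off the jaw centre, so I shifted its placing by 3 mm.
- The medium cup lay about 2.5 mm from the top-camera estimate, so I corrected before gripping it.
- The last wrist picture had the stand out of view, so the final check of the lid rests on the top camera alone.

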